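# Set the carton numbering stamp on to the next ten

### The arm

A 7-joint arm with a two-finger parallel gripper is mounted at the origin on the work surface. World frame = base frame: x ahead of the robot, y to its left, z up, the work surface at z = 0. Lengths are in m, angles in rad, forces in N, time in s.
With the tool pointing down it reaches from about 0.4 to 0.875 m from the base axis. Payload 19.3 kg.
Tool frame: the origin (TCP) lies at the very end of the fingers, on their centre line; the grasp point (between the pads) lies 19 mm behind it; z points along the fingers, y is the line along which they close (so a half turn about z gives the same grasp; the last joint's range is limited). The gripper opens to 85 mm and grips with 20 to 120 N. Pads are 22 mm wide; open, the fingers measure 114 mm over their backs; the gripper's body (76 mm by 85 mm) begins 54 mm behind the grasp point. The pads swing forward as they close: fully open they stand 13 mm farther back than shut.
Start: joints at [1.156, 0.521, -0.036, 1.599, 0.021, 1.021, -0.113], TCP at [0.211, -0.588, 0.231] pointing down, gripper open.
Joint ranges: [-2.91, 2.91], [-0.3, 2.13], [-1.5, 1.42], [0.17, 2.43], [-1.26, 4.41], [0.16, 1.93], [-2.52, 2.52]. Speed limits (rad/s): [1.89, 1.89, 2.39, 2.39, 3.01, 3.01, 3.01].

### API

Orientations are given as [roll, pitch, yaw] about the fixed x, y, z axes, in that order (R = Rz(yaw) Ry(pitch) Rx(roll)).
In Python, from workcell import bot gives the robot as it stands.
- The arm moves only by the tool servo_tool, never from a script. Its argument "plan" is a list of rows, each a list of 7 numbers: the finger opening in cm, from 0 to 8.54, then the shift along the tool's x, y, z in cm, then the turn, a rotation vector about the tool's x, y, z in degrees. In form: [[fingers, x, y, z, wx, wy, wz], ...]. A call has 1 to 10 rows; each row is the pose to reach, as a shift and turn from the pose commanded when the call began, along the tool's axes at that moment; what a row does not reach only later rows make up. A row lasts 1/10 s, in which the tool goes at most 50 mm and 8.59 degrees, less where a joint would pass 70% of its speed; a pose out of reach is approached as far as the arm can. A call with a gripper value outside its range is refused whole. The fingers move at their own pace and stop on an object; "force" is the grip in N (left out, the last holds). Time passes only in rows, so rows that repeat a pose let the fingers close. It gives the time, the measured TCP pose, the force, the opening and the grip force at its end, in the units of the state.
- bot.observe(): the state, without advancing time (a new reading comes with each control period).
- bot.grab_frame(name): name is "side" or "top" or "wrist"; returns a dict with "frame" (400x640x3 uint8, blue, green, red), "mtx" (3x3 intrinsics, pixels), "R" (3x3) and "t" (3): a world point X has camera coordinates R X + t; the wrist camera has in their place "T_tool_cam" (4x4, takes a point from camera to tool coordinates, whose origin is the TCP and whose axes are the flange's). Camera axes: x right, y down, z forward; pixel columns grow to the right and rows downward; lengths in m; the calibration is good to about 2 mm. A picture is of the moment at which its call begins: read the wrist's pose just before it. There is no depth.
- bot.job_done(): hands the job in; it is judged then, once.
The state is a dict: "clock": time; "qpos": joint angles; "qd": joint speeds; "joint_efforts": joint torques, N m; "position": TCP position; "tool_rot": TCP orientation; "force": force on the tool from outside, world axes, zero at the start; "moment": the same for the moment, N m; "grip_width": finger opening in m; "finger_force": force on a finger pad.
Only numpy, scipy, OpenCV 4.12 (cv2) and the standard library are available. Lean on these libraries where they do the work, as an engineer would, in place of code of your own. Each camera call takes 0.05 s, during which the arm holds its last target. There are 200 camera calls.

### The job

Set the carton numbering stamp on to the next full ten where it lies in its rest, flicking the thumbwheels' edges with a fingertip: with the handle towards you, roll the right-hand (units) wheel on, click by click, until its pale nought rib stands straight up at the frame's pointer, and move the left-hand (tens) wheel forward by exactly one click, forward being the top edge going away from the handle. Both wheels must be left settled in their clicks; do not lift the stamp or push it out of its rest, and leave everything around it where it is.

Things in the scene. Friction and masses are not known exactly. Their poses are not given: they have to be found in the camera images.
- stamp: loose carton numbering stamp, 0.9 kg, lying on its back in its rest. Origin: middle of the underside of its steel frame, below the wheels' axle (18 mm above the origin, 44 mm above the table, along y). x: from the wooden handle to the printing sole; y: left; z: up. Frame 58 mm wide, 36 mm high, x from -45 to 60 mm, sole to x = 80 mm; handle 31 mm thick, x from -60 to -150 mm.
- units_wheel (a joint): right-hand black thumbwheel (handle towards you). Rad: 0 when its pale nought rib stands straight up at the pointer; grows as it rolls forward (top edge going from handle to sole). Starts one to four clicks short of nought (about -0.63, -1.26, -1.88 or -2.51). Spring detent, ten clicks of 0.628 rad: about 2.7 N at the rim breaks it out, past half a click it snaps on, short of it back. No stops.
- tens_wheel (a joint): left-hand black thumbwheel, same make and same detent as the units wheel. Rad: 0 as it stands at the start, +0.628 one click forward (top edge going from handle to sole). Its own nought rib stands elsewhere and does not matter here.
- units_top (a point): top of the units wheel: floor of its uppermost valley, mid-width, 24.5 mm above the axle, 69 mm above the table; fixed to the stamp's frame, does not turn. Wheel 16 mm wide, outside the frame, ten lobes (7 mm thick bars across the rim, radius 29.5 mm over them). Seated, a valley is straight up, one lobe 8 mm ahead of and one 8 mm behind this point, crowns 3.5 mm above it. Frame top is 6.5 mm below it.
- tens_top (a point): the same point at the top of the tens wheel, which has the same size and shape. The two wheels are 86 mm apart, middle to middle.
- rest: grey steel stamp rest, fixed to the bench: base plate 200 x 150 x 10 mm with two saddles and small stops that keep the stamp in place with 1.5 mm of play. Origin: middle of the underside, on the table, below the stamp's origin; axes as the stamp's.
- ink_pad: flat closed ink pad tin beside the rest, 72 x 112 x 21 mm; origin at its underside. Leave it.
- knife: grey safety knife beside the rest, 145 x 20 x 18 mm; origin at its underside. Leave it.
- egg_box_a: dark red upright egg box, 75 x 95 x 150 mm; origin at its underside. Leave it.
- egg_box_b: blue upright egg box, 75 x 95 x 150 mm; origin at its underside. Leave it.
- bonbon_box: flat purple bonbon box, 110 x 160 x 40 mm; origin at its underside. Leave it.
- label_roll: roll of white labels standing on its flat side, 90 mm across, 58 mm high; origin at its underside. Leave it.
- tape_gun: hand tape dispenser lying on its side, about 115 x 200 x 55 mm; origin under the middle of the roll. Leave it.
There are look-alikes about, which are no part of the job. Leave any orange look-alike of the rest alone.

How it is judged:
At the end, for the whole second after the job is handed in: The units wheel rests in the click with its nought rib straight up at the pointer (within 0.16 rad), the tens wheel rests one click forward of where it began (0.628 rad, within 0.16), and the stamp lies level in its rest, within 6 mm of its place and no more than 5 mm raised ((value of joint units_wheel between -0.16 and 0.16 rad or value of joint units_wheel between -6.443 and -6.123 rad or value of joint units_wheel between 6.123 and 6.443 rad) and value of joint tens_wheel between 0.4683 and 0.7883 rad and velocity of joint units_wheel between -0.3 and 0.3 rad/s and velocity of joint tens_wheel between -0.3 and 0.3 rad/s and height (world z) of stamp below 0.031 m and angle between stamp's own z axis and vertical below 0.06 rad and horizontal distance between stamp and rest below 0.006 m); the robot touches nothing.
It fails at once if the stamp is lifted or pushed out of its rest (height (world z) of stamp above 0.036 m or horizontal distance between stamp and rest above 0.01 m or angle between stamp's own z axis and vertical above 0.15 rad).
It fails at once if something around the stamp is lifted or shifted by more than 20 mm (distance of any of ink_pad, knife, egg_box_a, egg_box_b, bonbon_box, label_roll, tape_gun from where it was at the start of the episode above 0.02 m).
It also fails if it takes over 54 s, if anything falls off the work surface, if the arm or the gripper's body presses on something with over 40 N, if the wrist force passes 120 N, or if a joint passes its speed limit or range.

## Working session

There is one attempt and no reset: what is moved stays moved. The work goes in short steps, Python scripts to look and compute and a tool call to move; the robot and the scene stay as the last step left them, time stands still between calls to the robot, and variables do not carry over. Pictures are saved under pics/ and viewed, at most 10 in all, crops included, and the job is handed in when it is done.

Besides the shell and the picture viewer there is one more tool, called after "Request:" as name(argument=value, ...), one argument or row to a line, values as JSON. servo_tool: Moves the arm, as the interface text tells. Its arguments: {"type":"object","properties":{"plan":{"type":"array","items":{"type":"array","items":{"type":"number"}}},"force":{"type":"number"}},"required":["plan"]}

```bash
mkdir -p pics
python3 - <<'E'
from workcell import bot
import cv2,pickle
d={}
for n in("side","top","wrist"):
    f=bot.grab_frame(n);d[n]=f;cv2.imwrite(f"pics/{n}0.png",f["frame"])
    if n!="wrist":print(n,f["mtx"],f["R"],f["t"])
    else:print(f["mtx"],f["T_tool_cam"])
s=bot.observe();d['s']=s;pickle.dump(d,open("d0.pkl","wb"));print(s)
E
```

```text
side [[442.04225658   0.         311.10457037]
 [  0.         442.04225658 198.66130643]
 [  0.           0.           1.        ]] [[-0.70711418 -0.70694225  0.01490568]
 [-0.40194612  0.38452221 -0.83101263]
 [ 0.58174637 -0.59361209 -0.55605381]] [0.34733352 0.27905781 0.93071106]
top [[395.83990255   0.         319.46147138]
 [  0.         395.83990255 200.45509076]
 [  0.           0.           1.        ]] [[ 0.02693198 -0.99922507  0.02870417]
 [-0.98906618 -0.03080109 -0.1442199 ]
 [ 0.14499226 -0.0245062  -0.98912926]] [-0.03835031  0.51949176  1.0478122 ]
[[285.79746      0.         317.17544797]
 [  0.         285.79746    201.81997927]
 [  0.           0.           1.        ]] [[-3.17486531e-04 -9.61616162e-01 -2.74397990e-01  6.96227053e-02]
 [ 9.99999904e-01 -2.22010504e-04 -3.79002819e-04 -7.01741830e-05]
 [ 3.03536000e-04 -2.74398084e-01  9.61616139e-01 -1.42310695e-01]
 [ 0.00000000e+00  0.00000000e+00  0.00000000e+00  1.00000000e+00]]
{'clock': 0.15, 'qpos': array([ 1.15579439,  0.52187256, -0.03633336,  1.59982313,  0.02120016,
        1.02104974, -0.11279143]), 'qd': array([-6.14149328e-04, -2.34120501e-03, -1.78378128e-05, -3.93918443e-03,
        1.47668811e-03,  7.80871498e-04, -1.39445512e-03]), 'joint_efforts': array([ 1.91370811e-03, -9.27384353e+01,  1.98055029e+00, -3.70056653e+01,
        1.79609656e-02,  6.44922489e-03,  1.40462671e-06]), 'position': array([ 0.21116431, -0.58802291,  0.23088001]), 'tool_rot': array([-3.14082597e+00,  4.48310448e-05,  3.44802460e-01]), 'force': array([ 0.10925864, -0.3673552 ,  0.05946253]), 'moment': array([-0.00277896,  0.02705005,  0.00189718]), 'finger_force': 0.0, 'grip_width': 0.08545014959597866}
```

View pics/top0.png

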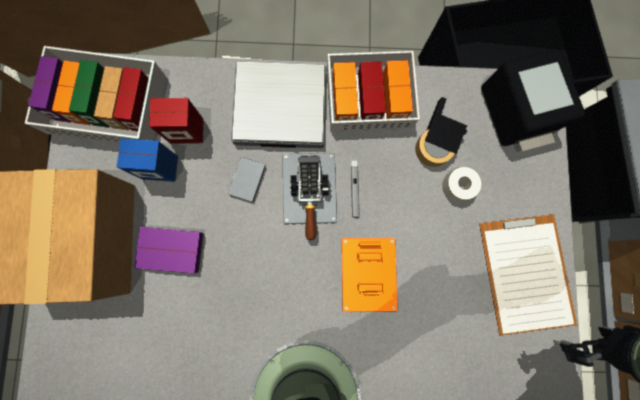

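View pics/side0.png

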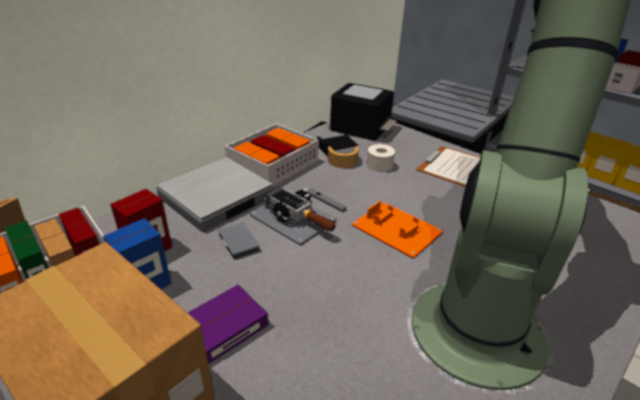

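The top view shows the stamp in its rest around (309,180) px. The handle points towards the robot at (310,222), the knife is on its right at (355,188) and the ink pad on its left at (247,179). Next I'll work out the position.

```bash
cat > h.py <<'E'
import numpy as np,cv2,pickle
from scipy.spatial.transform import Rotation as Ro
def rt(s): return Ro.from_euler('xyz',s['tool_rot']).as_matrix()
def ray(f,u,v,z,s=None):
    d=np.linalg.inv(f['mtx'])@np.array([u,v,1.])
    if 'R' in f: c=-f['R'].T@f['t'];d=f['R'].T@d
    else:
        T=f['T_tool_cam'];R=rt(s);c=R@T[:3,3]+s['position'];d=R@T[:3,:3]@d
    return c+d*(z-c[2])/d[2]
def proj(f,X,s=None):
    if 'R' in f: p=f['R']@X+f['t']
    else:
        T=f['T_tool_cam'];p=T[:3,:3].T@(rt(s).T@(np.array(X)-s['position'])-T[:3,3])
    p=f['mtx']@p;return p[:2]/p[2]
E
python3 - <<'E'
from h import *
d=pickle.load(open('d0.pkl','rb'));f=d['top'];im=f['frame']
for n,u,v,z in[("rest TL",284,153,.01),("TR",335,153,.01),("BL",285,223,.01),("BR",337,223,.01),("handle end",310,238,.044),("wheelL",295,187,.06),("wheelR",324,187,.06),("scale TR",325,143,.03),("crate BL",330,133,.03),("knife",355,188,.018)]:print(n,ray(f,u,v,z).round(4))
c=cv2.resize(im[140:245,225:370],None,fx=5.5,fy=5.5,interpolation=cv2.INTER_CUBIC);cv2.imwrite('pics/c1.png',c)
E
```

```text
rest TL [0.6584 0.0811 0.01  ]
TR [ 0.6635 -0.0648  0.01  ]
BL [0.4581 0.0703 0.01  ]
BR [ 0.4624 -0.0747  0.01  ]
handle end [ 4.167e-01 -4.000e-04  4.400e-02]
wheelL [0.5518 0.0442 0.06  ]
wheelR [ 0.5543 -0.034   0.06  ]
scale TR [ 0.6861 -0.0347  0.03  ]
crate BL [ 0.7159 -0.0481  0.03  ]
knife [ 0.5619 -0.1229  0.018 ]
```

View pics/c1.png

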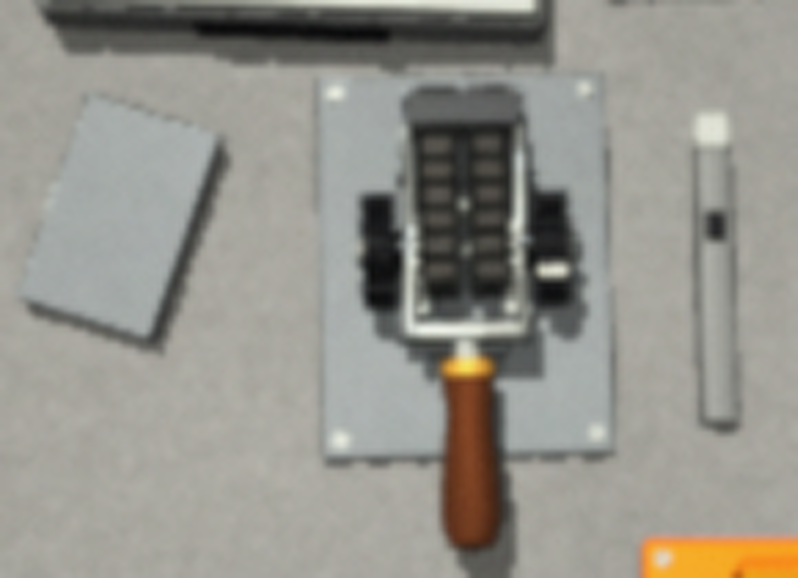

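The rest and stamp sit at about (0.561, 0.003) with yaw about 0.05. The pale rib shows just behind the top of the units wheel, at (552,269) in the crop, so it looks one click short. Before touching anything I'll move above and look from near.

Request:
servo_tool(
  plan=[
    [0, 52.7, -43.5, 3, 0, 0, 16.9],
    [0, 52.7, -43.5, 3, 0, 0, 16.9],
    [0, 52.7, -43.5, 3, 0, 0, 16.9],
    [0, 52.7, -43.5, 3, 0, 0, 16.9],
    [0, 52.7, -43.5, 3, 0, 0, 16.9],
    [0, 52.7, -43.5, 3, 0, 0, 16.9],
    [0, 52.7, -43.5, 3, 0, 0, 16.9],
    [0, 52.7, -43.5, 3, 0, 0, 16.9],
    [0, 52.7, -43.5, 3, 0, 0, 16.9],
    [0, 52.7, -43.5, 3, 0, 0, 16.9],
  ],
)

```text
clock: 1.15
position: [0.467, -0.1569, 0.2094]
tool_rot: [3.141, -0.0, 0.05]
force: [0.8, -0.7, 0.6]
grip_width: -0.0
finger_force: 0.0
```

Request:
servo_tool(
  plan=[
    [0, 9, -13.5, 1, 0, 0, 0],
    [0, 9, -13.5, 1, 0, 0, 0],
    [0, 9, -13.5, 1, 0, 0, 0],
    [0, 9, -13.5, 1, 0, 0, 0],
    [0, 9, -13.5, 1, 0, 0, 0],
    [0, 9, -13.5, 1, 0, 0, 0],
    [0, 9, -13.5, 1, 0, 0, 0],
  ],
)

```text
clock: 1.85
position: [0.549, -0.021, 0.1994]
tool_rot: [3.141, 0.0, 0.048]
force: [-0.4, -0.6, 0.2]
grip_width: -0.0
finger_force: 0.0
```

Run:
```python
from h import *
from workcell import bot
s=bot.observe();f=bot.grab_frame("wrist");pickle.dump((s,f),open("w1.pkl","wb"))
print(s['position'],s['tool_rot'],s['force'])
o=np.array([.5606,.003,0]);R=Ro.from_euler('z',.052).as_matrix()
im=f['frame'].copy();print([proj(f,o+R@np.array(p),s).round(0) for p in[(0,-.043,.069),(0,.043,.069),(0,0,.044)]])
for a in(.1,-.1):
  for b in(.075,-.075):
    p=proj(f,o+R@np.array([a,b,.01]),s);print(p)
cv2.imwrite('pics/w1.png',cv2.resize(im,None,fx=1.25,fy=1.25,interpolation=cv2.INTER_CUBIC))
```

```text
[ 0.54898177 -0.02099315  0.19944065] [3.14104528e+00 2.79984390e-04 4.78983806e-02] [-0.40513671 -0.63768407  0.1648674 ]
[array([337., 181.]), array([249., 181.]), array([295., 176.])]
[225.33012342  78.76702124]
[364.89801479  78.0961703 ]
[239.96555059 249.1774059 ]
[358.34986985 248.70904116]
```

View pics/w1.png

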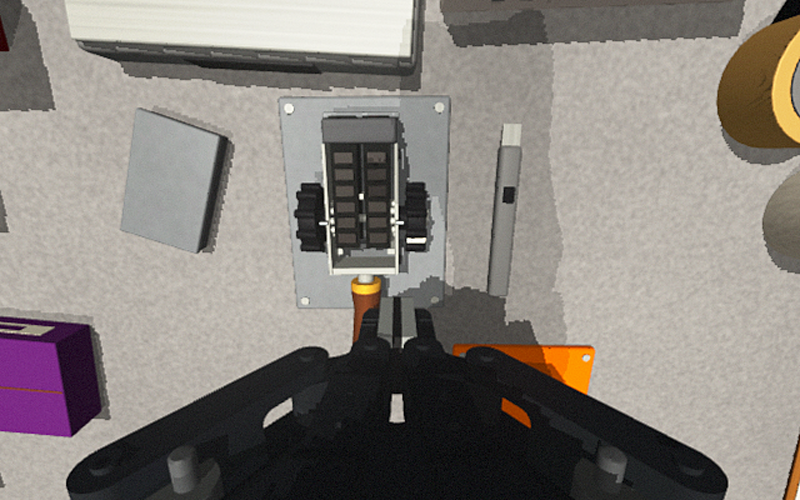

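The wrist view shows the units wheel at (417,217) and the tens wheel at (310,218), within 3 mm of prediction. The pale rib is at (417,240), one click behind the pointer at about (400,223). The closed finger pads at (397,320) are about 15 mm wide together. I'll tilt the hand forward 20° and come down behind the units wheel.

Request:
servo_tool(
  plan=[
    [0, -1.3, 2.0, 2, 0, -7, 0],
    [0, -1.3, 2.0, 5, 0, -14, 0],
    [0, -1.3, 2.0, 8, 0, -20, 0],
    [0, -1.3, 2.0, 9, 0, -20, 0],
    [0, -1.3, 2.0, 9, 0, -20, 0],
    [0, -1.3, 2.0, 9, 0, -20, 0],
  ],
)

```text
clock: 2.5
position: [0.5376, -0.0406, 0.1107]
tool_rot: [3.141, 0.346, 0.049]
force: [-0.1, 0.2, 0.8]
grip_width: -0.0
finger_force: 0.0
```

```bash
cat > st.py <<'E'
from h import *
from workcell import bot
def corner(s):
    R=rt(s);c=s['position']+R@np.array([.011,0,0])
    a=Ro.from_euler('z',.052).as_matrix().T@(c-np.array([.561,.0045,.044]));return a*1000
if __name__=="__main__":
    s=bot.observe();print('corner rel axle mm',corner(s).round(1),'pos',s['position'].round(4),s['tool_rot'].round(3),s['force'].round(2),s['clock'])
    R=rt(s);W=Ro.from_euler('z',.052).as_matrix();print('tool axes in stamp frame\n',(W.T@R).round(3))
E
python3 st.py
python3 - <<'E'
from h import *
from workcell import bot
s=bot.observe();f=bot.grab_frame("wrist");pickle.dump((s,f),open("w2.pkl","wb"))
R=rt(s);print(proj(f,s['position']+R@np.array([.011,0,0]),s))
cv2.imwrite('pics/w2.png',cv2.resize(f['frame'][60:360,160:480],(800,750)) [:600])
E
```

```text
corner rel axle mm [-15.4 -43.9  63. ] pos [ 0.5376 -0.0406  0.1107] [3.141 0.346 0.049] [-0.1   0.24  0.76] 2.5
tool axes in stamp frame
 [[ 0.941 -0.003 -0.34 ]
 [-0.003 -1.     0.001]
 [-0.34   0.    -0.941]]
[317.30567537 234.44029927]
```

View pics/w2.png

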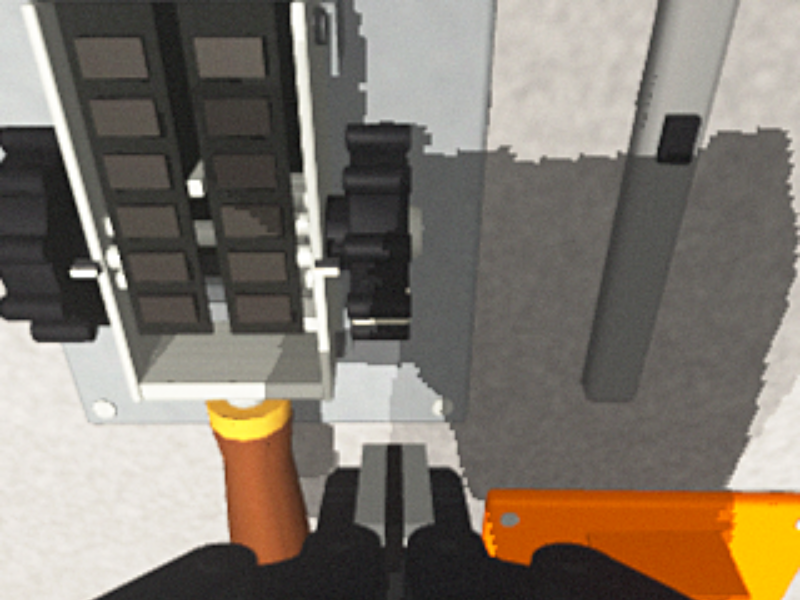

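Run:
```python
from h import *
s,f=pickle.load(open("w2.pkl","rb"))
W=Ro.from_euler('z',.052).as_matrix()
for n,u,v,z in[("pointerR",335,270,.067),("pointerL",85,270,.067),("wheelR fwd lobe mid",378,246,.072),("tip corner seen",393,444,s['position'][2]-.0038)]:
    p=ray(f,160+u/2.5,60+v/2.5,z,s);print(n,p.round(4),(W.T@(p-np.array([.561,.0045,.044]))*1000).round(1))
```

```text
pointerR [ 0.5654 -0.025   0.067 ] [  2.9 -29.7  23. ]
pointerL [0.5624 0.036  0.067 ] [ 3.  31.4 23. ]
wheelR fwd lobe mid [ 0.575  -0.0353  0.072 ] [ 11.9 -40.4  28. ]
tip corner seen [ 0.5456 -0.0402  0.1069] [-17.7 -43.8  62.9]
```

Request:
servo_tool(
  plan=[
    [0, 0.5, 0, 1.2, 0, 0, 0],
    [0, 1.0, 0, 2.5, 0, 0, 0],
    [0, 1.3, 0, 3.2, 0, 0, 0],
    [0, 1.5, 0, 3.7, 0, 0, 0],
    [0, 1.5, 0, 3.7, 0, 0, 0],
    [0, 1.5, 0, 3.7, 0, 0, 0],
  ],
)

```text
clock: 3.15
position: [0.539, -0.04, 0.0695]
tool_rot: [-3.142, 0.349, 0.05]
force: [-0.5, -0.1, 0.6]
grip_width: 0.0
finger_force: 0.0
```

```bash
python3 st.py
```

```text
corner rel axle mm [-14.  -43.3  21.7] pos [ 0.539  -0.04    0.0695] [-3.142  0.349  0.05 ] [-0.46 -0.1   0.61] 3.15
tool axes in stamp frame
 [[ 0.94  -0.002 -0.342]
 [-0.002 -1.     0.001]
 [-0.342 -0.    -0.94 ]]
```

Request:
servo_tool(
  plan=[
    [0, 0.2, 0, -0.07, 0, 0, 0],
    [0, 0.4, 0, -0.14, 0, 0, 0],
    [0, 0.6, 0, -0.2, 0, 0, 0],
    [0, 0.8, 0, -0.27, 0, 0, 0],
    [0, 1.0, 0, -0.35, 0, 0, 0],
    [0, 1.2, 0, -0.42, 0, 0, 0],
    [0, 1.3, 0, -0.47, 0, 0, 0],
    [0, 1.4, 0, -0.5, 0, 0, 0],
  ],
)

```text
clock: 3.95
position: [0.554, -0.0395, 0.0701]
tool_rot: [3.141, 0.349, 0.05]
force: [-4.6, -1.3, 14.3]
grip_width: 0.0001
finger_force: 7.0
```

```bash
python3 st.py
python3 - <<'E'
from h import *
from workcell import bot
s=bot.observe();f=bot.grab_frame("wrist");pickle.dump((s,f),open("w3.pkl","wb"))
cv2.imwrite('pics/w3.png',cv2.resize(f['frame'][60:300,180:440],(650,600),interpolation=cv2.INTER_CUBIC))
E
```

```text
corner rel axle mm [  1.1 -43.6  22.3] pos [ 0.554  -0.0395  0.0701] [3.141 0.349 0.05 ] [-4.59 -1.34 14.26] 3.95
tool axes in stamp frame
 [[ 0.94  -0.002 -0.342]
 [-0.002 -1.     0.   ]
 [-0.342  0.    -0.94 ]]
```

View pics/w3.png

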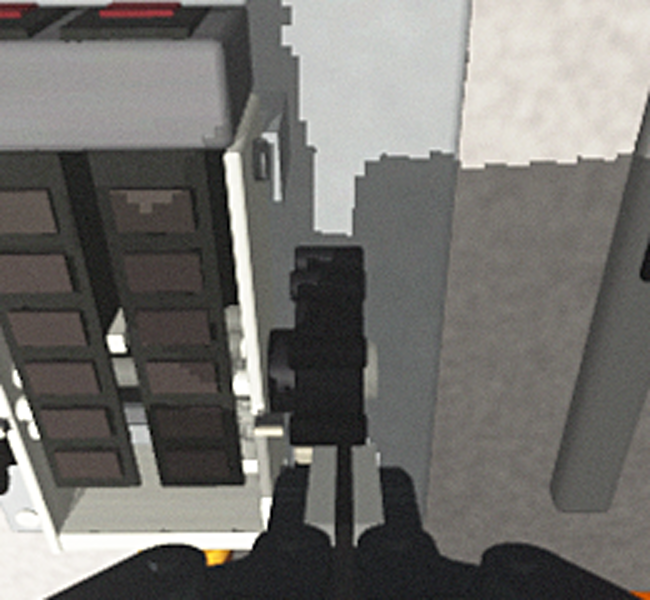

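The finger is behind the lobe near the pointer (268,425), with the tip at (345,447). There is 14 N of upward force because the following lobe is pushing up under the tip. I'll ease up 2.5 mm, push on 4 mm, then look at the force.

Request:
servo_tool(
  plan=[
    [0, -0.04, 0, -0.2, 0, 0, 0],
    [0, 0.1, 0, -0.29, 0, 0, 0],
    [0, 0.2, 0, -0.34, 0, 0, 0],
    [0, 0.3, 0, -0.38, 0, 0, 0],
    [0, 0.35, 0, -0.4, 0, 0, 0],
  ],
)

```text
clock: 4.5
position: [0.5584, -0.039, 0.072]
tool_rot: [3.142, 0.35, 0.05]
force: [-1.8, -1.0, 5.0]
grip_width: 0.0003
finger_force: 1.9
```

```bash
python3 st.py
```

```text
corner rel axle mm [  5.5 -43.4  24.3] pos [ 0.5584 -0.039   0.072 ] [3.142 0.35  0.05 ] [-1.76 -1.05  4.97] 4.5
tool axes in stamp frame
 [[ 0.94  -0.002 -0.342]
 [-0.002 -1.     0.001]
 [-0.342  0.    -0.94 ]]
```

Request:
servo_tool(
  plan=[
    [0, -0.2, 0, -0.56, 0, 0, 0],
    [0, -0.5, 0, -1.4, 0, 0, 0],
    [0, -1.0, 0, -2.8, 0, 0, 0],
    [0, -2.4, 0, -3.3, 0, 0, 0],
    [0, -2.9, 0, -3.1, 0, 0, 0],
    [0, -2.9, 0, -3.1, 0, 0, 0],
  ],
)

```text
clock: 5.1
position: [0.541, -0.04, 0.1114]
tool_rot: [3.141, 0.349, 0.05]
force: [0.4, -0.8, 0.8]
grip_width: -0.0006
finger_force: 0.0
```

```bash
python3 st.py
python3 - <<'E'
from h import *
from workcell import bot
s=bot.observe();f=bot.grab_frame("wrist");pickle.dump((s,f),open("w4.pkl","wb"))
cv2.imwrite('pics/w4.png',cv2.resize(f['frame'][60:300,160:440],(700,600),interpolation=cv2.INTER_CUBIC))
E
```

```text
corner rel axle mm [-12.  -43.5  63.7] pos [ 0.541  -0.04    0.1114] [3.141 0.349 0.05 ] [ 0.39 -0.81  0.85] 5.1
tool axes in stamp frame
 [[ 0.94  -0.002 -0.342]
 [-0.002 -1.     0.001]
 [-0.342  0.    -0.94 ]]
```

View pics/w4.png

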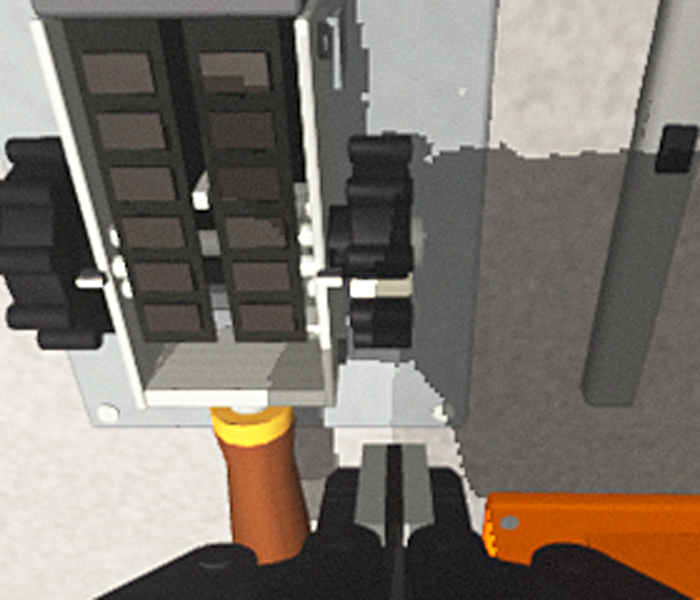

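The rib now stands at (380,287), level with the pointer at (330,282), and a valley is up, so the units wheel is set. I'll go over to the tens wheel and repeat the same flick.

Request:
servo_tool(
  plan=[
    [0, 0, -4.5, 0, 0, 0, 0],
    [0, 0, -9, 0, 0, 0, 0],
    [0, 0, -9, 0, 0, 0, 0],
    [0, 0.5, -9, 1.4, 0, 0, 0],
    [0, 1.0, -9, 2.8, 0, 0, 0],
    [0, 1.2, -9, 3.4, 0, 0, 0],
    [0, 1.3, -9, 3.9, 0, 0, 0],
    [0, 1.3, -9, 3.9, 0, 0, 0],
    [0, 1.3, -9, 3.9, 0, 0, 0],
  ],
)

```text
clock: 6.05
position: [0.5363, 0.0497, 0.07]
tool_rot: [-3.142, 0.349, 0.049]
force: [1.2, 0.2, 0.8]
grip_width: 0.0001
finger_force: 0.0
```

```bash
python3 st.py
python3 - <<'E'
from h import *
from workcell import bot
s=bot.observe();f=bot.grab_frame("wrist");pickle.dump((s,f),open("w5.pkl","wb"))
cv2.imwrite('pics/w5.png',cv2.resize(f['frame'][60:300,200:480],(700,600),interpolation=cv2.INTER_CUBIC))
E
```

```text
corner rel axle mm [-12.   46.4  22.2] pos [0.5363 0.0497 0.07  ] [-3.142  0.349  0.049] [1.19 0.18 0.76] 6.05
tool axes in stamp frame
 [[ 0.94  -0.003 -0.342]
 [-0.002 -1.     0.001]
 [-0.342 -0.    -0.94 ]]
```

View pics/w5.png

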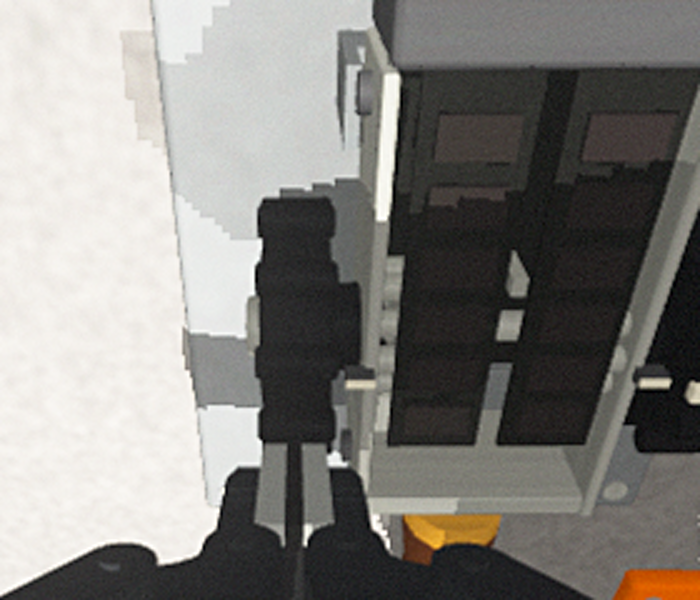

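The tip at (295,445) is centred behind the tens wheel's rear lobe and isn't touching it. Now I push forward while rising slightly.

Request:
servo_tool(
  plan=[
    [0, 0.2, 0, -0.1, 0, 0, 0],
    [0, 0.4, 0, -0.2, 0, 0, 0],
    [0, 0.6, 0, -0.3, 0, 0, 0],
    [0, 0.81, 0, -0.4, 0, 0, 0],
    [0, 1.0, 0, -0.51, 0, 0, 0],
    [0, 1.2, 0, -0.63, 0, 0, 0],
    [0, 1.4, 0, -0.76, 0, 0, 0],
    [0, 1.6, 0, -0.88, 0, 0, 0],
    [0, 1.6, 0, -0.88, 0, 0, 0],
  ],
)

```text
clock: 7.0
position: [0.5545, 0.0509, 0.0726]
tool_rot: [3.142, 0.349, 0.05]
force: [0.0, -0.1, -1.1]
grip_width: -0.0003
finger_force: 0.0
```

```bash
python3 st.py
```

```text
corner rel axle mm [ 6.3 46.6 24.8] pos [0.5545 0.0509 0.0726] [3.142 0.349 0.05 ] [ 0.03 -0.05 -1.08] 7.0
tool axes in stamp frame
 [[ 0.94  -0.002 -0.342]
 [-0.002 -1.     0.001]
 [-0.342  0.    -0.94 ]]
```

Request:
servo_tool(
  plan=[
    [0, -0.2, 0, -0.56, 0, 0, 0],
    [0, -0.5, 0, -1.4, 0, 0, 0],
    [0, -1.0, 0, -2.8, 0, 0, 0],
    [0, -2.9, 2, -3.5, 0, 0, 0],
    [0, -3.4, 4, -4.5, 0, 0, 0],
    [0, -3.4, 4, -4.5, 0, 0, 0],
    [0, -3.4, 4, -4.5, 0, 0, 0],
  ],
)

```text
clock: 7.7
position: [0.5404, 0.0094, 0.1275]
tool_rot: [3.141, 0.348, 0.048]
force: [-1.1, 0.3, -0.4]
grip_width: -0.0001
finger_force: 0.0
```

```bash
python3 st.py
python3 - <<'E'
from h import *
from workcell import bot
s=bot.observe();f=bot.grab_frame("wrist");pickle.dump((s,f),open("w6.pkl","wb"))
a=f['frame'][80:240,200:420]
s1,f1=pickle.load(open("w4.pkl","rb"));b=f1['frame'][80:240,150:370]
cv2.imwrite('pics/w6.png',cv2.resize(np.vstack([a,b]),(800*220//220*1//1 if 0 else 412,600) if 0 else None,fx=1.87,fy=1.87,interpolation=cv2.INTER_CUBIC) if 0 else cv2.resize(a,(792,576),interpolation=cv2.INTER_CUBIC))
E
```

```text
corner rel axle mm [-10.    5.9  79.7] pos [0.5404 0.0094 0.1275] [3.141 0.348 0.048] [-1.1   0.25 -0.39] 7.7
tool axes in stamp frame
 [[ 0.94  -0.004 -0.341]
 [-0.003 -1.     0.001]
 [-0.341  0.    -0.94 ]]
```

View pics/w6.png

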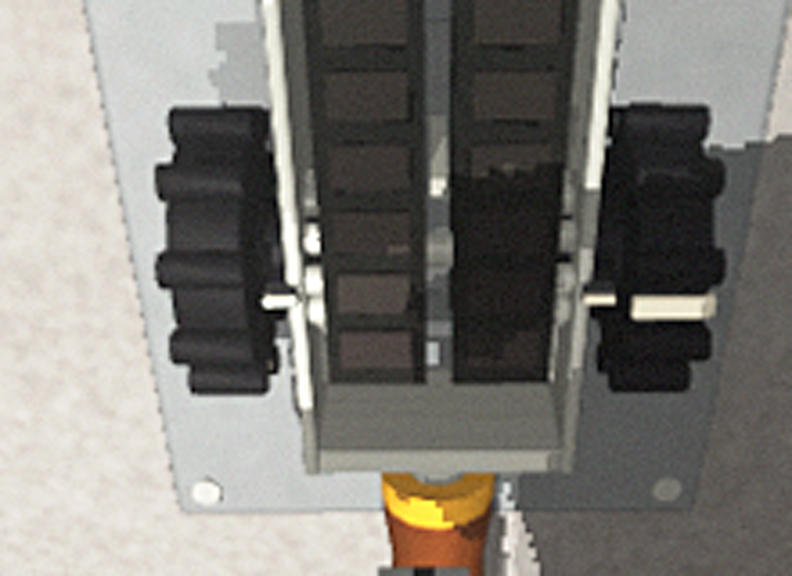

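Both wheels look seated, with valleys level with the pointers at (280,300) and (600,300) and the rib at the right-hand pointer. I'll use the last picture to check the tens wheel's travel in the side view, before against after.

Run:
```python
from h import *
from workcell import bot
d=pickle.load(open('d0.pkl','rb'))
g=bot.grab_frame("side");a=d['side']['frame'];b=g['frame']
print(proj(g,np.array([.5613,.0495,.055])))
cv2.imwrite('pics/s2.png',np.vstack([cv2.resize(i[182:240,250:345],None,fx=5,fy=5,interpolation=cv2.INTER_CUBIC) for i in(a,b)]))
```

```text
[280.18598006 208.54627997]
```

View pics/s2.png

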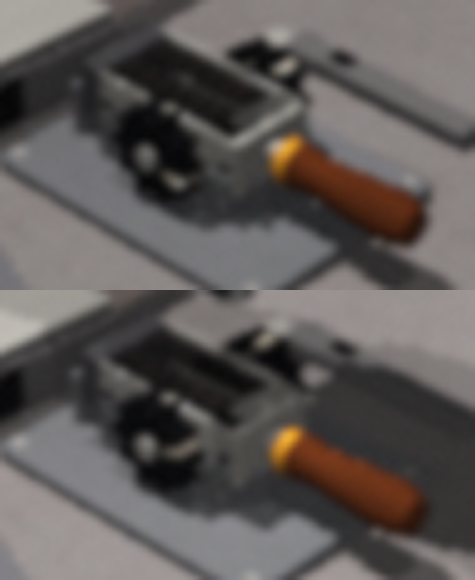

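Before, the tens rib was at (27,28) px from its hub. After, it is at (37,9), so it has turned about one click forward. Handing in.

```bash
python3 -c "
from workcell import bot
print(bot.job_done())"
```

```text
the job is handed in; nothing more can be done
None
```

The job is handed in: the units wheel's nought rib stands at the pointer, the tens wheel is one click forward, both looked seated in the last pictures, and the stamp is still in its rest (the hand-in gave no verdict).

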